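Turn the specimen carousel and weigh the yellow-lidded jar

TASK

Turn the carousel by the black knob on top until the yellow-lidded jar stands in the gap of the clear cover. Then lift that jar out through the gap and set it down gently, not dropped, upright in the middle of the balance's steel pan, and let go. Leave the other two jars standing in the carousel.

Things in the scene. Friction and masses are not known exactly. Their poses are not given: they have to be found in the camera images.
- jar_yellow: closed round specimen jar of clear glass with a yellow lid and cream-coloured beads inside; body 50 mm across and 38 mm high, lid 48 mm across on top of it, 52 mm high in all, 0.08 to 0.16 kg. Origin at the centre of its underside, z up through the lid. To be weighed. It starts on the carousel under the cover, about 60 degrees to either side of the gap, and rides along as the carousel turns.
- jar_blue: closed round specimen jar of clear glass with a blue lid and cream-coloured beads inside; body 50 mm across and 38 mm high, lid 48 mm across on top of it, 52 mm high in all, 0.08 to 0.16 kg. Origin at the centre of its underside, z up through the lid. Bystander on the carousel, under the cover on the other side of the gap.
- jar_white: closed round specimen jar of clear glass with a white lid and cream-coloured beads inside; body 50 mm across and 38 mm high, lid 48 mm across on top of it, 52 mm high in all, 0.08 to 0.16 kg. Origin at the centre of its underside, z up through the lid. Bystander; it starts in the carousel compartment nearest the gap.
- stand: fixed carousel stand under a clear flat cover 300 mm square, its top 100 mm above the table, on 4 thin corner posts. Origin on the table, on the vertical turning axis; z up; -x points through the middle of the cover's gap, a blue-edged notch 144 mm wide from x = -50 mm to the -x edge. Below turns a grey deck 284 mm across, top 28 mm above the table, with 6 compartments between 8 mm high dividers.
- knob (a point): centre of the top of the black round ribbed knob, 44 mm across, 36 mm high, underside 4 mm above the cover, on the turning axis 140 mm above the table. Grip it from above at any yaw; the deck turns with it one to one, either way, with light friction (0.06 N m), and stays where left; no detents.
- gap (a point): point on the deck's level in the middle of the cover's gap, 110 mm from the turning axis (stand x = -110 mm, y = 0): where the jar's underside should come before it is lifted. The jars' centres are about 110 mm from the axis, so turning alone brings one here; within 15 mm is good.
- balance: fixed grey bench balance with a round steel pan 120 mm across, flat, without a rim. Origin below the centre of the pan, at the underside of the balance; z up; the pan's top is 66 mm above the origin (68 mm above the table). The housing is 170 mm wide (y) and reaches from x = -135 to 80 mm, 48 mm high. The pan does not move.

How it is judged:
On the way:
1. the yellow-lidded jar, standing on the carousel, has been turned into the cover's gap (centre within 25 mm of the gap's middle) (horizontal distance between jar_yellow and gap below 0.025 m and z of jar_yellow in the frame of stand between 0.02 and 0.036 m and angle between jar_yellow's own z axis and vertical below 0.15 rad), for 0.2 s.
At the end, for the whole second after the job is handed in: the yellow-lidded jar stands upright and still on the balance pan, its centre within 25 mm of the pan's centre, released; the blue-lidded and white-lidded jars stand upright on the carousel deck (horizontal distance between jar_yellow and balance below 0.025 m and z of jar_yellow in the frame of balance between 0.06 and 0.072 m and angle between jar_yellow's own z axis and vertical below 0.1 rad and linear speed of jar_yellow below 0.02 m/s and horizontal distance between each of jar_blue, jar_white and stand below 0.15 m and z of jar_blue in the frame of stand between 0.02 and 0.05 m and angle between each of jar_blue, jar_white's own z axis and vertical below 0.2 rad and z of jar_white in the frame of stand between 0.02 and 0.05 m); the robot touches nothing.
It fails at once if the yellow-lidded jar is let go more than 15 mm above the pan (horizontal distance between jar_yellow and balance below 0.06 m and z of jar_yellow in the frame of balance above 0.081 m and contact force between the fingers and jar_yellow below 0.05 N).
It fails at once if another jar is lifted off the carousel or tipped over (z of any of jar_blue, jar_white in the frame of stand above 0.06 m or angle between any of jar_blue, jar_white's own z axis and vertical above 0.6 rad).
It also fails if it takes over 53 s, if anything falls off the work surface, if the arm or the gripper's body presses on something with over 40 N, if the wrist force passes 120 N, or if a joint passes its speed limit or range.

ROBOT

A 7-joint arm with a two-finger parallel gripper is mounted at the origin on the work surface. World frame = base frame: x ahead of the robot, y to its left, z up, the work surface at z = 0. Lengths are in m, angles in rad, forces in N, time in s.
With the tool pointing down it reaches from about 0.425 to 0.875 m from the base axis. Payload 4.7 kg.
Tool frame: the origin (TCP) lies where the fingers leave the gripper's body, on its centre line; the fingertips stand 73 mm ahead of it and the grasp point (between the pads) lies 54 mm ahead of it; z points along the fingers, y is the direction in which the jaws open and shut (so a half turn about z gives the same grasp; the last joint's range is limited). The gripper opens to 85 mm and grips with 20 to 120 N. Pads are 22 mm wide; open, the fingers measure 114 mm over their backs; the gripper's body (76 mm by 85 mm) begins 54 mm behind the grasp point. The pads swing forward as they close: fully open they stand 13 mm farther back than shut.
Start: joints at [1.237, 0.321, -0.07, 1.45, 0.023, 1.371, -0.057], TCP at [0.222, -0.611, 0.304] pointing down, gripper open.
Joint ranges: [-2.86, 2.86], [-0.3, 2.09], [-1.38, 1.24], [0.06, 2.45], [-1.56, 4.7], [0.09, 2.05], [-2.69, 2.69]. Speed limits (rad/s): [2.57, 2.57, 3.14, 3.14, 3.14, 3.14, 3.14].

INTERFACE

Orientations are given as a unit quaternion [w, x, y, z].
In Python, from cell import arm gives the robot as it stands. The module is installed in compiled form; this text tells all that it offers.
- The arm moves only by the shell command python3 -m handwheel 'ROWS' [FORCE]. ROWS is a JSON object of lists of equal length, an entry for each row: "dp": the shift along the tool's x, y, z in mm, a list of three; "yaw": the turn about the tool's z in degrees; "jaw": the finger opening in mm, from 0 to 85.4. In form: {"dp": [[tx, ty, tz], ...], "yaw": [yaw, ...], "jaw": [jaw, ...]}. A call has 1 to 20 rows; each row is the pose to reach, as a shift and turn from the pose commanded when the call began, along the tool's axes at that moment; what a row does not reach only later rows make up. A row lasts 1/10 s, in which the tool goes at most 50 mm and 8.59 degrees, less where a joint would pass 70% of its speed; a pose out of reach is approached as far as the arm can. A call with a gripper value outside its range is refused whole. The fingers move at their own pace and stop on an object; FORCE is the grip in N (left out, the last holds). Time passes only in rows, so rows that repeat a pose let the fingers close. It gives the time, the measured TCP pose, the force and the opening at its end, in the units of the state.
- arm.state(): the state, without advancing time (a new reading comes with each control period).
- arm.get_image(name): name is "side" or "top"; returns a dict with "img" (420x560x3 uint8, red, green, blue), "fx", "fy", "cx", "cy" (pixels), "eye" and "orientation" of the camera in the world. Camera axes: x right, y up, looking along -z (the intrinsics and any distortion apply to the point x, -y, -z); pixel columns grow to the right and rows downward; lengths in m; the calibration is good to about 2 mm. A picture is of the moment at which its call begins. There is no depth.
- arm.finish_job(): hands the job in, once; it reports no verdict.
The state is a dict: "time": time; "joints": joint angles; "dq": joint speeds; "tau": joint torques, N m; "tcp_pos": TCP position; "eef_rot": TCP orientation; "wrist_force": force on the tool from outside, world axes, zero at the start; "wrist_torque": the same for the moment, N m; "grip_width": finger opening in m.
Only numpy, scipy, OpenCV 4.12 (cv2) and the standard library are available. Lean on these libraries where they do the work, as an engineer would, in place of code of your own. Each camera call takes 0.05 s, during which the arm holds its last target.

## Working session

There is one attempt and no reset: what is moved stays moved. The work goes in short steps, Python scripts to look and compute and a shell command to move; the robot and the scene stay as the last step left them, time stands still between calls to the robot, and variables do not carry over. Pictures are saved under pics/ and viewed, and the job is handed in when it is done.

```bash
mkdir -p pics; python3 - <<'E'
from cell import arm
import cv2,json
s=arm.state();print(s)
for n in("side","top"):
    d=arm.get_image(n);cv2.imwrite(f"pics/{n}0.png",d["img"][:,:,::-1])
    print(n,{k:v for k,v in d.items() if k!="img"})
E
```

```text
{'time': 0.0, 'joints': array([ 1.23707713,  0.32181508, -0.07009065,  1.45173383,  0.02255558,
        1.37079311, -0.0568677 ]), 'dq': array([ 0.00155579, -0.00019371, -0.00012683,  0.00099387, -0.00288321,
        0.00056193,  0.00096075]), 'tau': array([ 8.00796511e-05, -4.93581569e+01, -3.82519076e-01, -3.14334548e+01,
        1.30231612e-02,  1.15561648e-02,  1.60848009e-05]), 'tcp_pos': array([ 0.22138254, -0.61068893,  0.30279901]), 'eef_rot': array([-9.61434623e-04,  9.84910056e-01,  1.73064204e-01, -1.97418021e-04]), 'wrist_force': array([-0.05033571, -0.61340102,  0.09431356]), 'wrist_torque': array([ 0.00788076, -0.03839189,  0.04567941]), 'grip_width': 0.08550283962489583}
side {'fx': 440.43073310771507, 'fy': 440.43073310771507, 'cx': 275.881386061868, 'cy': 216.30767898990325, 'eye': array([ 0.40985563, -0.73399751,  0.62093842]), 'orientation': array([ 0.87810606,  0.46918435, -0.03702459, -0.08616829])}
top {'fx': 509.98585495356514, 'fy': 509.98585495356514, 'cx': 274.0429374502791, 'cy': 211.2473187990783, 'eye': array([0.35717337, 0.02131784, 1.01396906]), 'orientation': array([-0.66106901, -0.06621162,  0.07692917,  0.74342833])}
```

View pics/side0.png

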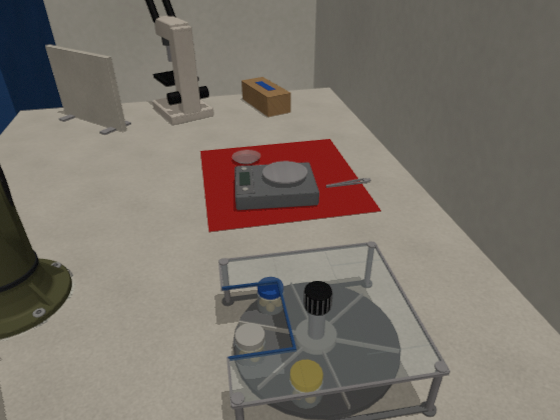

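View pics/top0.png

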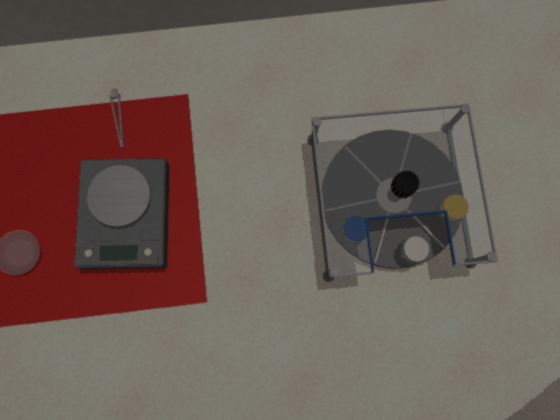

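```bash
cat > h.py <<'E'
import numpy as np,cv2
from scipy.spatial.transform import Rotation as R
def rot(q): return R.from_quat([q[1],q[2],q[3],q[0]])
def ray(d,px,z):
    v=np.array([(px[0]-d["cx"])/d["fx"],-(px[1]-d["cy"])/d["fy"],-1])
    w=rot(d["orientation"]).apply(v);e=np.array(d["eye"])
    return e+w*(z-e[2])/w[2]
def proj(d,P):
    c=rot(d["orientation"]).inv().apply(np.array(P)-d["eye"])
    return np.array([d["cx"]+d["fx"]*c[0]/-c[2],d["cy"]-d["fy"]*c[1]/-c[2]])
def blob(d,lo,hi,roi=None,k=0):
    hsv=cv2.cvtColor(d["img"],cv2.COLOR_RGB2HSV);m=cv2.inRange(hsv,lo,hi)
    if roi:
        q=np.zeros_like(m);q[roi[1]:roi[3],roi[0]:roi[2]]=255;m&=q
    n,l,s,c=cv2.connectedComponentsWithStats(m)
    i=1+np.argmax(s[1:,4]);return c[i],s[i]
E
python3 - <<'E'
from cell import arm
from h import *
for n in("top","side"):
    d=arm.get_image(n)
    y=blob(d,(20,100,80),(35,255,255));print(n,"yellow",y,ray(d,y[0],.08))
    rois={"top":(385,165,425,202),"side":(300,280,336,318)}
    k=blob(d,(0,0,0),(180,255,45),rois[n]);print("knob",k,ray(d,k[0],.14))
d=arm.get_image("top")
for p in [(316,122),(466,107),(492,257),(332,273)]:print("corner",ray(d,p,.1))
for nm,p,z in[("blue",(356,229),.08),("white",(416,249),.08),("pan",(118,196),.068),("n1",(366,219),.1),("n2",(446,211),.1)]:print(nm,ray(d,p,z))
b=cv2.resize(d["img"][90:290,300:510],None,fx=3.8,fy=3,interpolation=cv2.INTER_CUBIC)
b=cv2.resize(d["img"][90:290,300:510],None,fx=2.9,fy=2.9,interpolation=cv2.INTER_CUBIC)
cv2.imwrite("pics/tz.png",b[:,:,::-1])
b=cv2.resize(d["img"][140:290,60:190],None,fx=4,fy=4,interpolation=cv2.INTER_CUBIC)
cv2.imwrite("pics/tb.png",b[:,:,::-1])
print(arm.state()["time"])
E
```

```text
top yellow (array([455.31317495, 206.0950324 ]), array([443, 194,  25,  25, 463], dtype=int32)) [ 0.51821722 -0.34318689  0.08      ]
knob (array([404.54924875, 183.95826377]), array([391, 171,  28,  27, 599], dtype=int32)) [ 0.55785284 -0.23794612  0.14      ]
side yellow (array([306.05331754, 375.33412322]), array([290, 360,  33,  32, 844], dtype=int32)) [ 0.5177316  -0.35055396  0.08      ]
knob (array([317.46685083, 296.77486188]), array([304, 281,  28,  34, 724], dtype=int32)) [ 0.55703598 -0.25963305  0.14      ]
corner [ 0.70651702 -0.10314084  0.1       ]
corner [ 0.70336963 -0.39228261  0.1       ]
corner [ 0.4147937  -0.38334383  0.1       ]
corner [ 0.42006752 -0.0933355   0.1       ]
blue [ 0.49686757 -0.15153562  0.08      ]
white [ 0.44698018 -0.25586128  0.08      ]
pan [0.61455237 0.28695627 0.068     ]
n1 [ 0.51005148 -0.16873691  0.1       ]
n2 [ 0.50770475 -0.31668091  0.1       ]
0.25
```

View pics/tz.png

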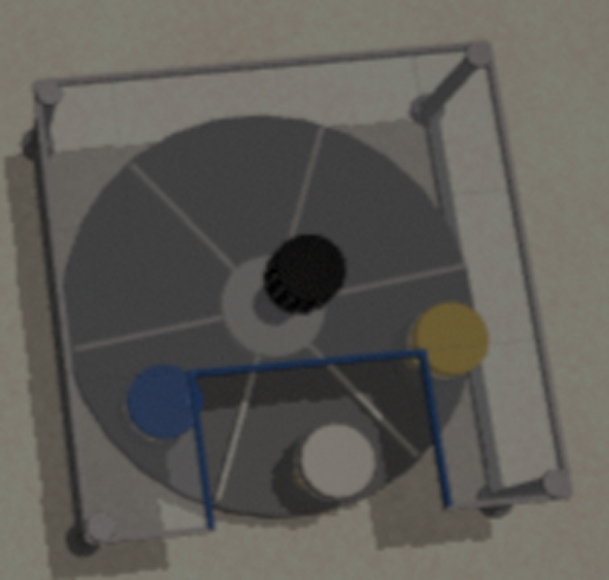

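View pics/tb.png

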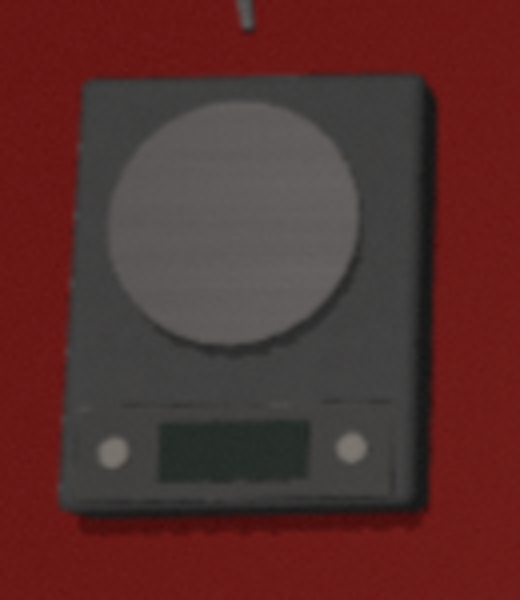

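The side view shows the yellow jar at (306,375), the knob at (318,290) and the balance behind them. In the top view, the knob top is at (406,183), the yellow lid at (455,207), the white lid at (416,249), the blue lid at (356,229) and the pan at (118.6,195.8). The notch opens toward the robot.

```bash
python3 - <<'E'
from cell import arm
from h import *
d=arm.get_image("top")
for nm,p,z in[("knob",(406.2,183.1),.14),("deck",(391.4,199.3),.028),("pan",(118.6,195.75),.068),("yel",(455.5,206.6),.08)]:print(nm,ray(d,p,z))
e=arm.get_image("side")
b=cv2.resize(e["img"][230:420,210:450],None,fx=3,fy=3,interpolation=cv2.INTER_CUBIC)
cv2.imwrite("pics/sz.png",b[:,:,::-1])
s=arm.state();M=rot(s["eef_rot"])
A=ray(d,(406.2,183.1),.14)
print(M.as_matrix().round(3),"delta tool mm",1000*M.inv().apply([A[0]-s["tcp_pos"][0],A[1]-s["tcp_pos"][1],.25-s["tcp_pos"][2]]))
E
```

```text
knob [ 0.55906169 -0.24111761  0.14      ]
deck [ 0.55557348 -0.23992274  0.028     ]
pan [0.61490864 0.28579551 0.068     ]
yel [ 0.51722207 -0.34335259  0.08      ]
[[ 0.94   0.341 -0.   ]
 [ 0.341 -0.94   0.   ]
 [-0.    -0.    -1.   ]] delta tool mm [ 443.43366911 -232.68973957   53.75042299]
```

View pics/sz.png

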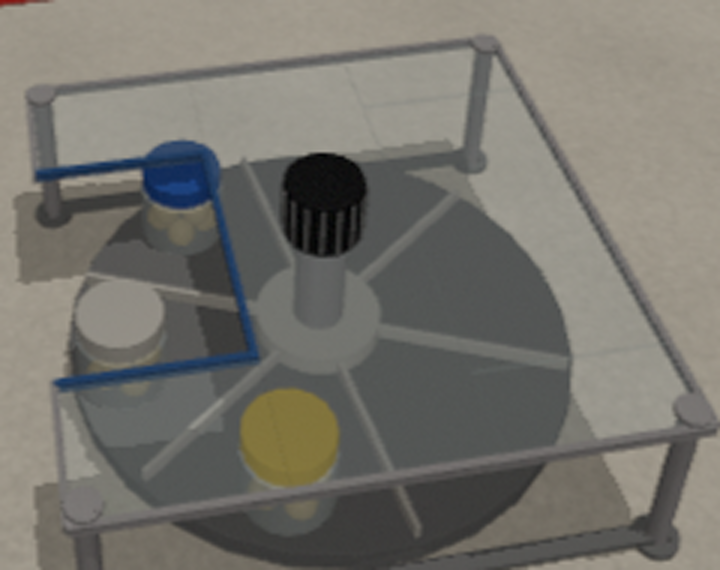

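The enlarged side view puts the knob top at about (318,291), the yellow lid at (306,375) and the white lid in the notch. The path above the knob is clear.

```bash
python3 -m handwheel '{"dp":[[10,-5,0],[40,-21,0],[80,-42,0],[120,-63,0],[160,-84,0],[200,-105,0],[240,-126,0],[280,-147,10],[320,-168,20],[360,-189,30],[400,-210,40],[425,-223,48],[438,-230,53],[443,-233,54],[443,-233,54],[443,-233,54]],"yaw":[-2,-6,-10,-14,-18,-22,-26,-30,-34,-38,-42,-45,-47,-48,-48,-48],"jaw":[85,85,85,85,85,85,85,85,85,85,85,85,85,85,85,85]}' 40; python3 - <<'E'
from cell import arm
from h import *
d=arm.get_image("side");cv2.imwrite("pics/s1.png",d["img"][:,:,::-1])
s=arm.state();print(s["joints"],proj(d,[.5585,-.241,.14]),proj(d,[*s["tcp_pos"][:2],s["tcp_pos"][2]-.073]))
d=arm.get_image("top");cv2.imwrite("pics/t1.png",d["img"][:,:,::-1])
E
```

```text
time: 1.95
tcp_pos: [0.5576, -0.2432, 0.2503]
eef_rot: [0.001, 0.83, 0.557, -0.001]
wrist_force: [-0.2, -0.1, 0.3]
grip_width: 0.0849
[ 0.744313    0.29634786 -0.45359553  1.61831566  0.13642788  1.25774603
 -0.12290771] [315.24928449 288.41576397] [315.91193142 271.34801358]
```

View pics/s1.png

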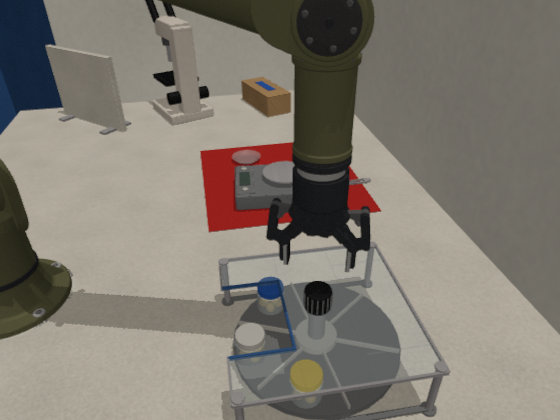

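The side view shows the open fingers straddling the knob, which is at (318,291). I'll shift 2 mm along tool y, descend and close.

```bash
python3 -m handwheel '{"dp":[[0,1,10],[0,2,25],[0,2,40],[0,2,54],[0,2,62],[0,2,64],[0,2,64],[0,2,64],[0,2,64],[0,2,64],[0,2,64],[0,2,64],[0,2,64],[0,2,64]],"yaw":[0,0,0,0,0,0,0,0,0,0,0,0,0,0],"jaw":[85,85,85,85,85,85,70,60,50,42,36,36,36,36]}' 25; python3 - <<'E'
from cell import arm
from h import *
d=arm.get_image("side");cv2.imwrite("pics/s2.png",cv2.resize(d["img"][180:420,180:460],None,fx=2.5,fy=2.5)[:,:,::-1])
s=arm.state();print(s["wrist_force"],s["wrist_torque"])
E
```

```text
time: 3.45
tcp_pos: [0.5621, -0.2424, 0.1873]
eef_rot: [0.002, 0.829, 0.559, 0.001]
wrist_force: [4.8, -1.5, 0.8]
grip_width: 0.0428
[ 4.33429752 -1.65836444  0.9482755 ] [-0.35136523 -0.83404314  0.00748343]
```

View pics/s2.png

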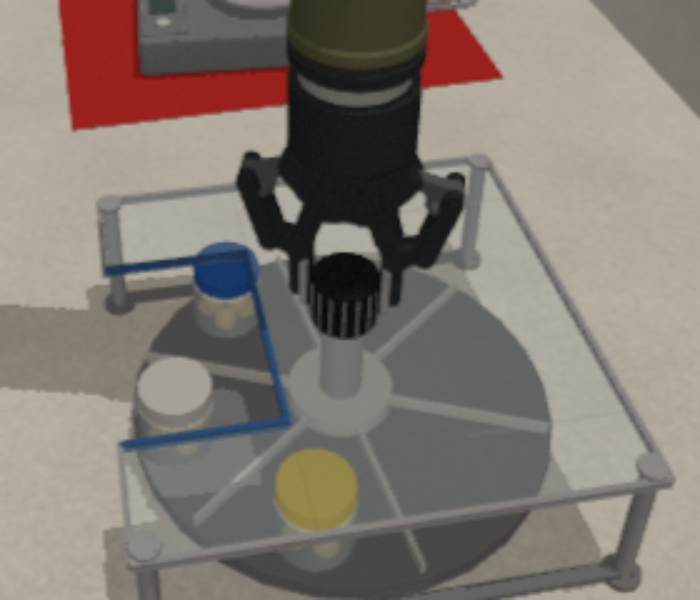

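```bash
python3 - <<'E'
from cell import arm
from h import *
d=arm.get_image("side");t=arm.get_image("top")
print(ray(d,(318.3,291),.14))
b=cv2.resize(t["img"][140:240,340:480],None,fx=5,fy=5,interpolation=cv2.INTER_CUBIC)
cv2.imwrite("pics/t2.png",b[:,:,::-1])
y=blob(t,(20,100,80),(35,255,255));print(y,ray(t,y[0],.08))
# two-view triangulation of yellow lid & knob
def tri(pd,pt):
    A=[];B=[]
    for c,p in((d,pd),(t,pt)):
        a=ray(c,p,0)-c["eye"];a/=np.linalg.norm(a);P=np.eye(3)-np.outer(a,a);A.append(P);B.append(P@c["eye"])
    return np.linalg.lstsq(np.vstack(A),np.hstack(B),rcond=None)
print(tri((318.3,291),(406.2,183.1)))
print(tri((306.3,375.5),(455.5,206.6)))
E
```

```text
[ 0.56165037 -0.247597    0.14      ]
(array([450.05263158, 206.37280702]), array([443, 195,  14,  24, 228], dtype=int32)) [ 0.51884324 -0.33327443  0.08      ]
(array([ 0.56170563, -0.24281364,  0.13500742]), array([4.23688253e-06]), np.int32(3), array([1.41421356, 1.22219031, 0.71151307]))
(array([ 0.51888952, -0.34607932,  0.07313465]), array([4.68722013e-07]), np.int32(3), array([1.41421356, 1.2495548 , 0.66227848]))
```

View pics/t2.png

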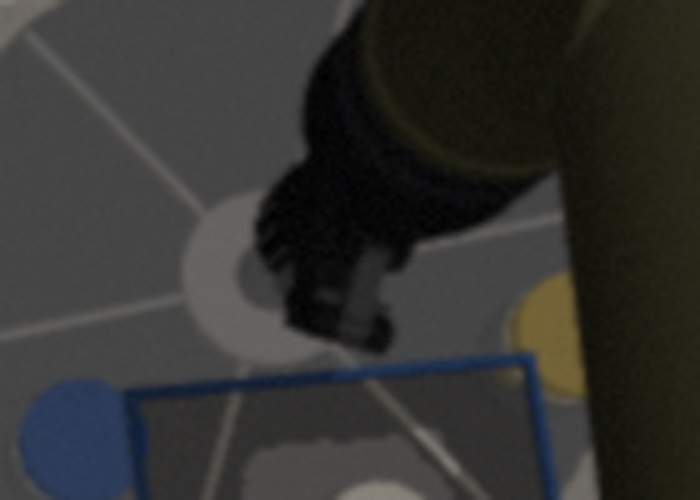

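```bash
python3 -m handwheel '{"dp":[[0,0,0],[0,0,0],[0,0,0],[0,0,0],[0,0,0],[0,0,0],[0,0,0],[0,0,0],[0,0,0],[0,0,0],[0,0,0],[0,0,0],[0,0,0],[0,0,0],[0,0,0],[0,0,0],[0,0,0],[0,0,0],[0,0,0],[0,0,0]],"yaw":[1,3,6,10,14,18,22.5,27,31.5,36,40.5,45,49.5,54,58,62,65,67,68,68],"jaw":[36,36,36,36,36,36,36,36,36,36,36,36,36,36,36,36,36,36,36,36]}' 25; python3 - <<'E'
from cell import arm
from h import *
d=arm.get_image("side");cv2.imwrite("pics/s3.png",cv2.resize(d["img"][180:420,180:460],None,fx=2.5,fy=2.5)[:,:,::-1])
d=arm.get_image("top");cv2.imwrite("pics/t3.png",d["img"][:,:,::-1])
s=arm.state();print(s["joints"],s["wrist_force"],s["wrist_torque"])
E
```

```text
time: 5.6
tcp_pos: [0.5628, -0.2435, 0.1873]
eef_rot: [0.002, 1.0, -0.001, 0.003]
wrist_force: [7.4, -3.7, -1.3]
grip_width: 0.0429
[ 0.58731165  0.33326818 -0.26814979  1.68492605  0.097199    1.12866801
 -1.28050028] [ 7.45394395 -4.77347487 -1.7278024 ] [-0.841237   -1.48184111 -0.03632506]
```

View pics/s3.png

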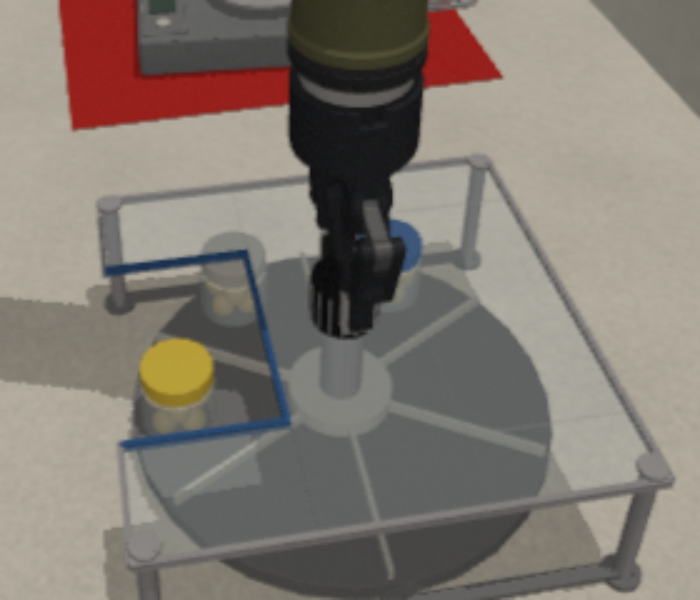

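View pics/t3.png

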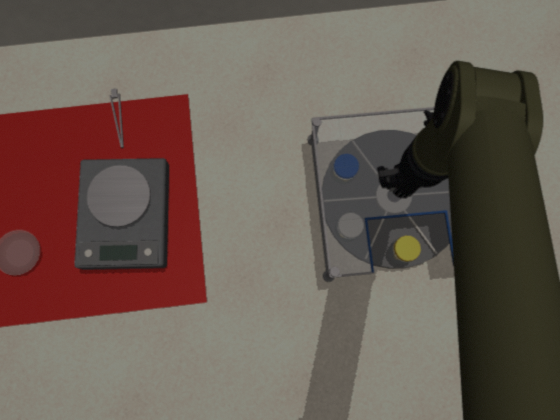

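Yellow now stands in the notch, at (408,249) in the top view. White and blue are under the cover, upright. Next I'll measure the position.

```bash
python3 - <<'E'
from cell import arm
from h import *
d=arm.get_image("side");t=arm.get_image("top")
a=blob(d,(20,100,80),(35,255,255));b=blob(t,(20,100,80),(35,255,255))
print(a,ray(d,a[0],.078),b,ray(t,b[0],.078))
b=cv2.resize(t["img"][190:290,340:480],None,fx=5,fy=5,interpolation=cv2.INTER_CUBIC);cv2.imwrite("pics/t4.png",b[:,:,::-1])
E
```

```text
(array([250.21875, 328.5625 ]), array([235, 315,  31,  28, 672], dtype=int32)) [ 0.45152744 -0.24631866  0.078     ] (array([407.19626168, 247.95327103]), array([394, 235,  27,  26, 535], dtype=int32)) [ 0.45099359 -0.24061802  0.078     ]
```

View pics/t4.png

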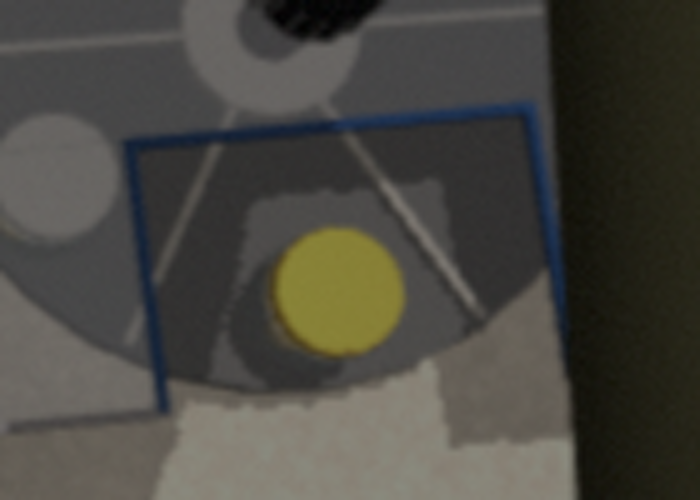

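Yellow is at about (0.451, -0.2425), within a few mm of the gap's middle. Next I'll release the knob, rise and move above the jar.

```bash
python3 -m handwheel '{"dp":[[0,0,0],[0,0,0],[0,0,0],[0,0,0],[0,0,0],[0,0,-5],[0,0,-20],[0,0,-40],[0,0,-55],[0,0,-60],[-15,0,-60],[-40,-1,-60],[-70,-1,-60],[-95,-1,-60],[-106,-1,-60],[-109,-1,-60],[-109,-1,-60],[-109,-1,-60]],"yaw":[0,0,0,0,0,0,0,0,0,0,0,0,0,0,0,0,0,0],"jaw":[50,60,70,80,80,80,80,80,80,80,80,80,80,80,80,80,80,80]}' 25; python3 - <<'E'
from cell import arm
from h import *
d=arm.get_image("side");cv2.imwrite("pics/s5.png",cv2.resize(d["img"][180:420,180:460],None,fx=2.5,fy=2.5)[:,:,::-1])
t=arm.get_image("top");cv2.imwrite("pics/t5.png",t["img"][:,:,::-1])
s=arm.state();print(s["tcp_pos"],s["joints"])
a=blob(d,(20,100,80),(35,255,255));print(a,ray(d,a[0],.078))
E
```

```text
time: 7.6
tcp_pos: [0.4525, -0.2404, 0.246]
eef_rot: [-0.0, 1.0, -0.0, 0.0]
wrist_force: [0.6, 0.2, 0.1]
grip_width: 0.0801
[ 0.45237023 -0.24041158  0.24583372] [ 0.67843662  0.078639   -0.25225322  1.85832188  0.02058047  1.2069432
 -1.1514591 ]
(array([250.13505311, 328.77086495]), array([236, 315,  29,  28, 659], dtype=int32)) [ 0.45133533 -0.24672339  0.078     ]
```

View pics/s5.png

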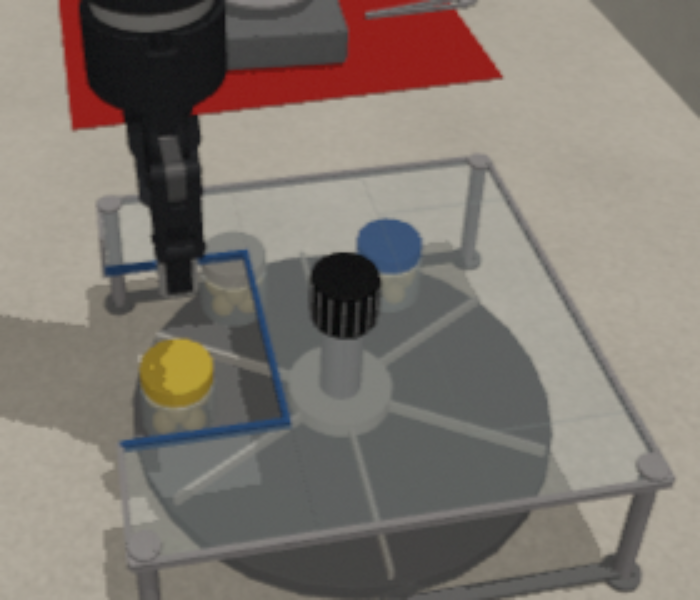

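View pics/t5.png

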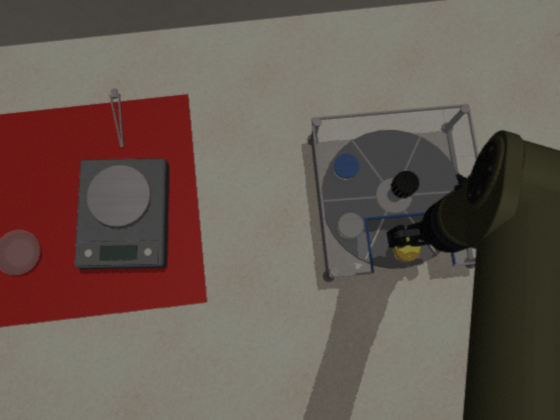

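```bash
python3 -m handwheel '{"dp":[[-1,2,10],[-1,2,25],[-1,2,45],[-1,2,65],[-1,2,85],[-1,2,100],[-1,2,112],[-1,2,122],[-1,2,128],[-1,2,131],[-1,2,131],[-1,2,131]],"yaw":[0,0,0,0,0,0,0,0,0,0,0,0],"jaw":[76,72,72,72,72,72,72,72,72,72,72,72]}' 25; python3 - <<'E'
from cell import arm
from h import *
d=arm.get_image("side");cv2.imwrite("pics/s6.png",cv2.resize(d["img"][230:420,190:390],None,fx=3,fy=3)[:,:,::-1])
s=arm.state();print(s["tcp_pos"],s["wrist_force"])
E
```

```text
time: 8.9
tcp_pos: [0.4508, -0.2429, 0.1155]
eef_rot: [0.0, 1.0, -0.001, 0.0]
wrist_force: [0.9, -0.9, -0.3]
grip_width: 0.0719
[ 0.45081407 -0.24288579  0.11552604] [-0.28680396 -0.89678819  0.5389251 ]
```

View pics/s6.png

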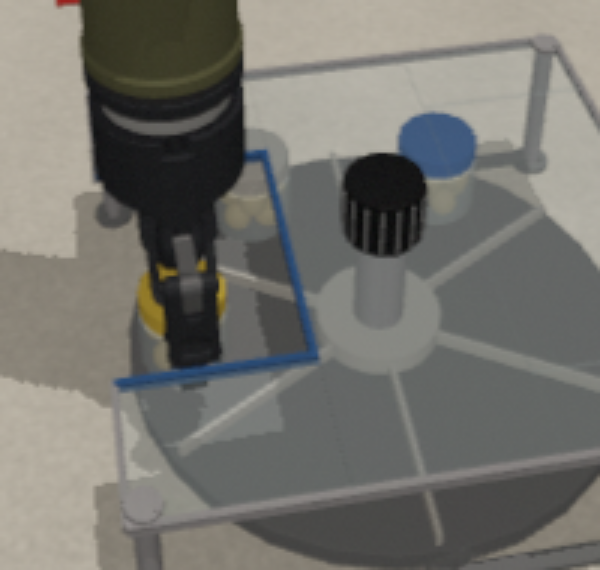

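The fingers straddle the jar (lid at about (182,290) in the crop) and nothing is touching. Closing now, then a short lift.

```bash
python3 -m handwheel '{"dp":[[0,0,0],[0,0,0],[0,0,0],[0,0,0],[0,0,0],[0,0,0],[0,0,0],[0,0,0],[0,0,0],[0,0,-3],[0,0,-8],[0,0,-15],[0,0,-20],[0,0,-20]],"yaw":[0,0,0,0,0,0,0,0,0,0,0,0,0,0],"jaw":[66,60,54,48,44,42,42,42,42,42,42,42,42,42]}' 30; python3 - <<'E'
from cell import arm
from h import *
d=arm.get_image("side");cv2.imwrite("pics/s7.png",cv2.resize(d["img"][230:420,190:390],None,fx=3,fy=3)[:,:,::-1])
s=arm.state();print(s["tcp_pos"],s["wrist_force"])
E
```

```text
time: 10.35
tcp_pos: [0.451, -0.2429, 0.1359]
eef_rot: [0.001, 1.0, -0.001, 0.001]
wrist_force: [0.5, -0.1, -1.2]
grip_width: 0.049
[ 0.4507188  -0.24284506  0.13544256] [-0.69447868 -0.33243433 -1.39372496]
```

View pics/s7.png

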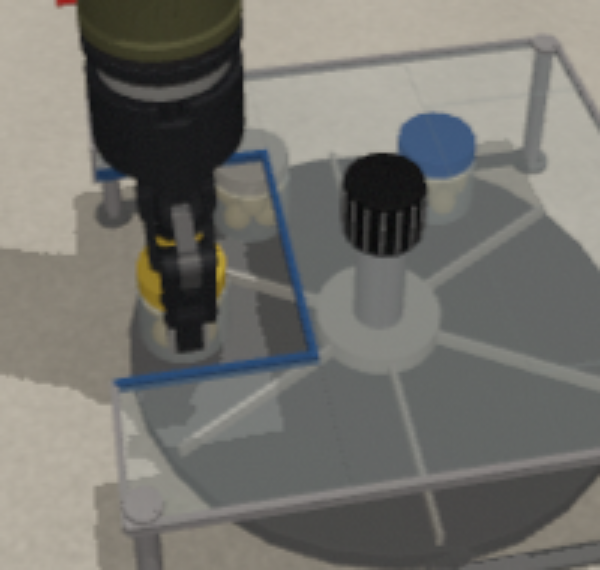

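The jar is held and has risen with the gripper. I'll lift it clear and check the pan position in the side view.

```bash
python3 -m handwheel '{"dp":[[0,0,-8],[0,0,-20],[0,0,-35],[0,0,-52],[0,0,-70],[0,0,-88],[0,0,-102],[0,0,-111],[0,0,-115],[0,0,-115]],"yaw":[0,0,0,0,0,0,0,0,0,0],"jaw":[42,42,42,42,42,42,42,42,42,42]}' 30; python3 - <<'E'
from cell import arm
from h import *
d=arm.get_image("side");cv2.imwrite("pics/s8.png",cv2.resize(d["img"][120:320,180:400],None,fx=3,fy=3)[:,:,::-1])
b=cv2.resize(d["img"][140:220,220:340],None,fx=6,fy=6,interpolation=cv2.INTER_CUBIC);cv2.imwrite("pics/s8p.png",b[:,:,::-1])
E
```

```text
time: 11.4
tcp_pos: [0.4505, -0.2427, 0.2502]
eef_rot: [0.0, 1.0, -0.001, 0.0]
wrist_force: [-0.2, -0.2, -1.2]
grip_width: 0.0491
```

View pics/s8.png

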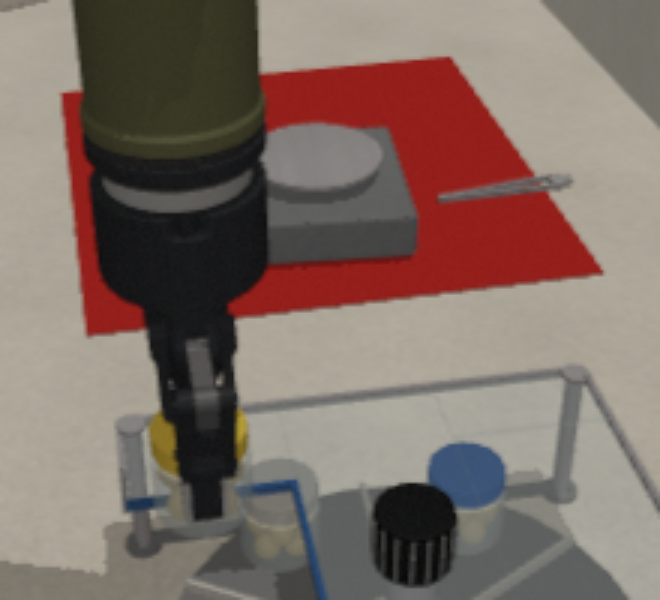

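View pics/s8p.png

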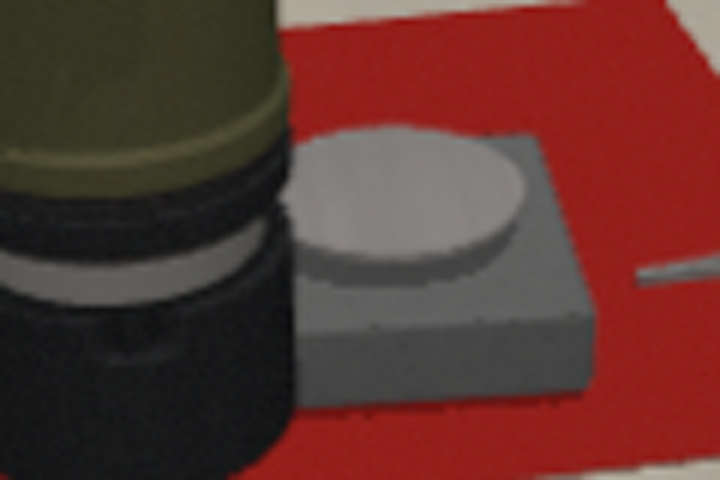

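Jar held well above the cover; white and blue are still standing. The pan ellipse is centred near (285.3,172.2) in the side view.

```bash
python3 - <<'E'
from cell import arm
from h import *
d=arm.get_image("side");print(ray(d,(285.3,172.2),.068))
E
python3 -m handwheel '{"dp":[[3,-8,0],[10,-30,0],[19,-60,0],[29,-95,0],[40,-130,0],[51,-165,0],[62,-200,0],[73,-235,0],[84,-270,0],[95,-305,0],[106,-340,0],[117,-375,0],[128,-410,0],[138,-445,0],[147,-475,0],[155,-500,0],[160,-516,0],[163,-525,0],[164,-527,0],[164,-527,0]],"yaw":[-1,-3,-6,-9,-12,-15,-18,-21,-23,-25,-27,-29,-31,-33,-35,-37,-39,-40,-40,-40],"jaw":[42,42,42,42,42,42,42,42,42,42,42,42,42,42,42,42,42,42,42,42]}' 30; python3 - <<'E'
from cell import arm
from h import *
d=arm.get_image("side");cv2.imwrite("pics/s9.png",cv2.resize(d["img"][70:270,180:400],None,fx=3,fy=3)[:,:,::-1])
t=arm.get_image("top");cv2.imwrite("pics/t9.png",cv2.resize(t["img"][120:300,40:240],None,fx=3,fy=3)[:,:,::-1])
print(arm.state()["joints"])
E
```

```text
[0.6180837  0.27842039 0.068     ]
time: 13.5
tcp_pos: [0.6147, 0.2844, 0.2496]
eef_rot: [0.0, 0.94, 0.342, -0.0]
wrist_force: [0.5, -0.2, -1.6]
grip_width: 0.0492
[-0.00968585  0.4803565  -0.63623628  1.42857075  0.28774849  1.32682757
 -1.53652162]
```

View pics/s9.png

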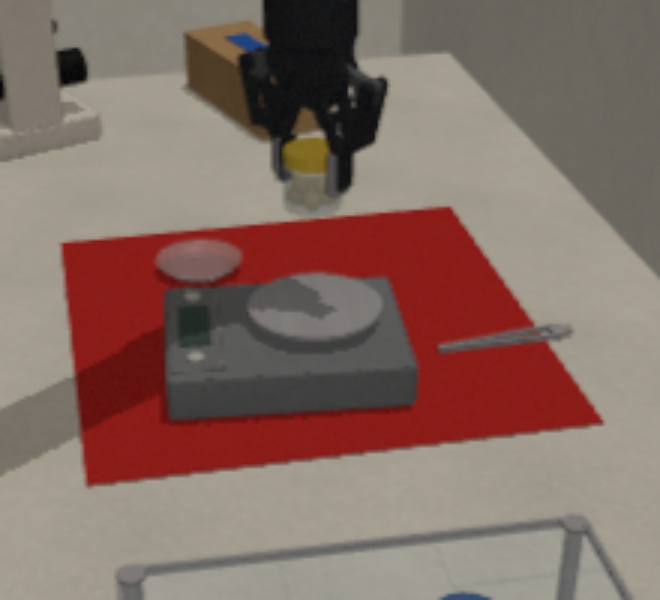

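View pics/t9.png

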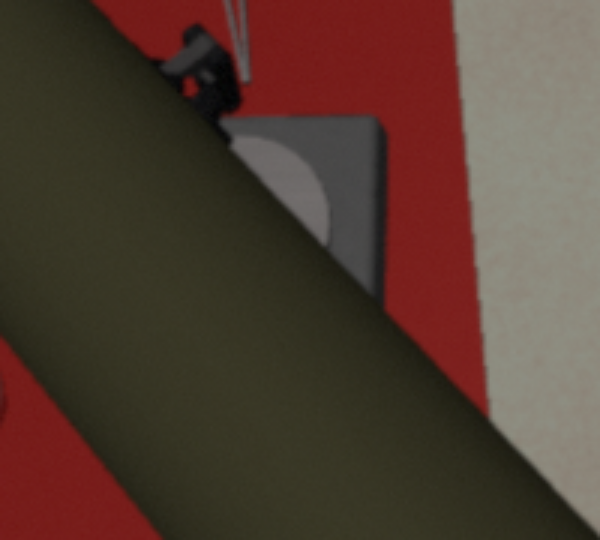

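The jar hangs above the pan, level with its centre within a few mm. I'll descend to just above contact.

```bash
python3 -m handwheel '{"dp":[[0,0,8],[0,0,20],[0,0,35],[0,0,50],[0,0,64],[0,0,75],[0,0,82],[0,0,86],[0,0,88],[0,0,89],[0,0,89]],"yaw":[0,0,0,0,0,0,0,0,0,0,0],"jaw":[42,42,42,42,42,42,42,42,42,42,42]}' 30; python3 - <<'E'
from cell import arm
from h import *
d=arm.get_image("side");cv2.imwrite("pics/s10.png",cv2.resize(d["img"][120:220,210:350],None,fx=5,fy=5)[:,:,::-1])
E
```

```text
time: 14.7
tcp_pos: [0.6153, 0.2843, 0.1613]
eef_rot: [0.0, 0.94, 0.341, 0.0]
wrist_force: [-0.6, -0.3, -1.2]
grip_width: 0.0489
```

View pics/s10.png

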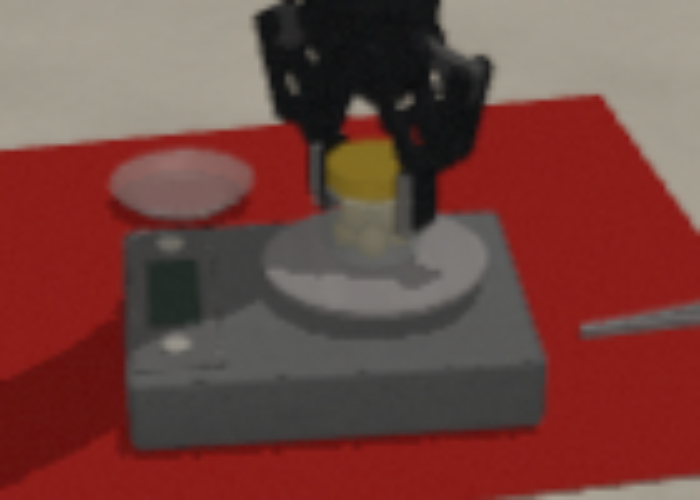

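```bash
python3 -m handwheel '{"dp":[[0,0,1],[0,0,2],[0,0,3],[0,0,4],[0,0,5],[0,0,5]],"yaw":[0,0,0,0,0,0],"jaw":[42,42,42,42,42,42]}' 30
```

```text
time: 15.35
tcp_pos: [0.615, 0.2841, 0.1556]
eef_rot: [0.0, 0.94, 0.341, -0.0]
wrist_force: [0.9, -0.4, -0.4]
grip_width: 0.0492
```

```bash
python3 -m handwheel '{"dp":[[0,0,0.5],[0,0,1],[0,0,1],[0,0,1]],"yaw":[0,0,0,0],"jaw":[42,42,42,42]}' 30
```

```text
time: 15.75
tcp_pos: [0.6151, 0.2841, 0.1554]
eef_rot: [0.0, 0.94, 0.341, 0.0]
wrist_force: [-2.3, 0.3, 3.6]
grip_width: 0.0488
```

Contact: the wrist force turned to +3.6 N upward. Opening slowly, then retreating.

```bash
python3 -m handwheel '{"dp":[[0,0,0],[0,0,0],[0,0,0],[0,0,0],[0,0,0],[0,0,0],[0,0,0],[0,0,0],[0,0,-5],[0,0,-15],[0,0,-30],[0,0,-50],[0,0,-75],[0,0,-100],[0,0,-120],[0,0,-120]],"yaw":[0,0,0,0,0,0,0,0,0,0,0,0,0,0,0,0],"jaw":[52,54,58,64,70,76,80,80,80,80,80,80,80,80,80,80]}' 30; python3 - <<'E'
from cell import arm
from h import *
d=arm.get_image("side");cv2.imwrite("pics/s11.png",d["img"][:,:,::-1])
cv2.imwrite("pics/s11z.png",cv2.resize(d["img"][120:220,210:350],None,fx=5,fy=5)[:,:,::-1])
a=blob(d,(20,100,80),(35,255,255),(220,120,340,220));print(a,ray(d,a[0],.118))
E
```

```text
time: 17.35
tcp_pos: [0.6163, 0.2854, 0.2803]
eef_rot: [-0.0, 0.94, 0.341, 0.004]
wrist_force: [-0.3, 0.3, 0.4]
grip_width: 0.0801
(array([284.11797753, 156.        ]), array([276, 150,  17,  13, 178], dtype=int32)) [0.6141863  0.27365532 0.118     ]
```

View pics/s11.png

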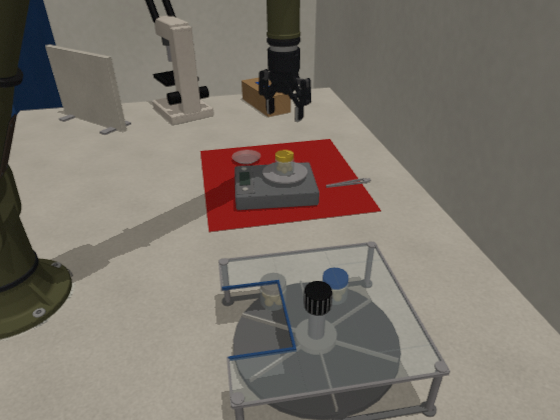

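View pics/s11z.png

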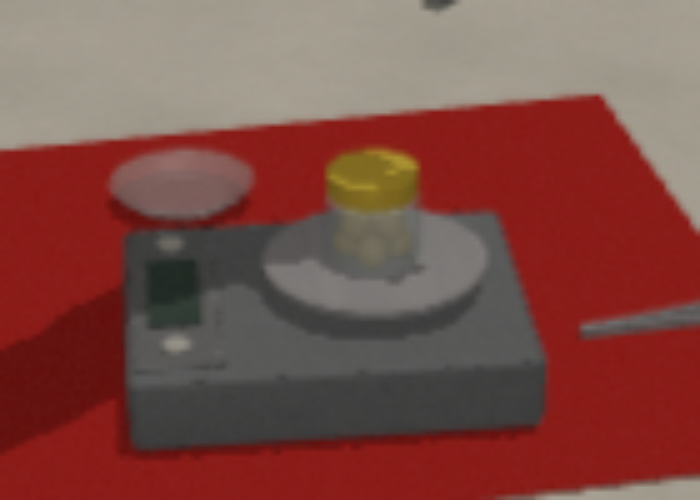

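```bash
python3 - <<'E'
from cell import arm
arm.finish_job();print("ok")
E
```

```text
the job is handed in; nothing more can be done
ok
```

I turned the carousel 68° clockwise by the knob, which brought the yellow-lidded jar to within a few mm of the gap's middle. I then lifted it out through the gap, lowered it onto the balance pan until the wrist felt contact, let go and backed off. The job was handed in at about 17.4 s of the 53 s allowed, and no verdict was reported.

- **Last picture:** the yellow jar stands upright on the pan, about 5 mm from its centre. The white and blue jars stand upright on the carousel, and the gripper is open and clear of everything.
- **What disagreed:** the side and top cameras differed by about 4–8 mm in y, more than the stated 2 mm calibration. I aimed between the two; the 25 mm limits leave ample margin.
- **Not confirmed:** the arm hid the pan in the top view, so the final placing was checked from the side view only.

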